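Shut the drainage valve under the sliding cover

ROBOT

A 6-joint arm with a two-finger parallel gripper is mounted at the origin on a cart in front of the work surface, level with it; the furniture and walls round the work are solid. World frame = base frame: x ahead of the robot, y to its left, z up, the work surface at z = 0. Lengths are in m, angles in degrees, forces in N, time in s.
With the tool pointing down it reaches from about 0.15 to 0.775 m from the base axis. Payload 6.1 kg.
Tool frame: the origin (TCP) lies on the centre line of the jaws, within the pads' length; the fingertips stand 17 mm ahead of it and the grasp point (between the pads) lies 2 mm behind it; z points along the fingers, y is the line along which they close (so a half turn about z gives the same grasp; the last joint's range is limited). The gripper opens to 85 mm and grips with 20 to 120 N. Pads are 22 mm wide; open, the fingers measure 114 mm over their backs; the gripper's body (76 mm by 85 mm) begins 54 mm behind the grasp point. The pads swing forward as they close: fully open they stand 13 mm farther back than shut.
Start: joints at [64.572, 7.208, -2.269, 80.523, 0, 90], TCP at [0.225, 0.474, 0.248] pointing down, gripper open.
Joint ranges: [-155.77, 155.77], [-54.66, 111.73], [-72.52, 77.12], [-102.08, 115.82], [-83.92, 84.16], [-180, 180]. Speed limits (degrees/s): [136.94, 136.94, 172.46, 180, 180, 180].

INTERFACE

Orientations are given as [roll, pitch, yaw] about the fixed x, y, z axes, in that order (R = Rz(yaw) Ry(pitch) Rx(roll)).
In Python, from workcell import sense, grab_frame, camera_info, sign_off gives the robot as it stands.
- The arm moves only by the shell command python3 -m inch 'ROWS' [OPENING]. ROWS is JSON, a list that holds one entry, the list of rows, each a list of 6 numbers: the shift along the tool's x, y, z in m, then the turn, a rotation vector about the tool's x, y, z in degrees. In form: [[[tx, ty, tz, ax, ay, az], ...]]. A call has 1 to 10 rows; each row is the pose to reach, as a shift and turn from the pose commanded when the call began, along the tool's axes at that moment; what a row does not reach only later rows make up. A row lasts 1/12 s, in which the tool goes at most 41.7 mm and 7.16 degrees, less where a joint would pass 70% of its speed; a pose out of reach is approached as far as the arm can. A call with a gripper value outside its range is refused whole. OPENING is the finger opening in m, from 0 to 0.0854, set as the call begins (- or left out, the last holds). The fingers move at their own pace and stop on an object; the grip force is fixed at half the most. Time passes only in rows, so rows that repeat a pose let the fingers close. It gives the time, the measured TCP pose, the force, the opening and the grip force at its end, in the units of the state.
- sense(): the state, without advancing time (a new reading comes with each control period).
- grab_frame(name): name is "scene" or "top" or "wrist"; returns the picture (384x512x3 uint8, blue, green, red); there is no depth.
- camera_info(name): a dict with "K" (3x3 intrinsics, pixels), "position" and "rotation" of the camera in the world; the wrist camera has in their place "tool_from_camera" (4x4, takes a point from camera to tool coordinates, whose origin is the TCP and whose axes are the flange's). Camera axes: x right, y down, z forward; pixel columns grow to the right and rows downward; lengths in m; the calibration is good to about 2 mm. A picture is of the moment at which its call begins: read the wrist's pose just before it. camera_info takes no time and is no camera call.
- sign_off(): hands the job in; it is judged then, once.
The state is a dict: "t": time; "joints": joint angles; "qvel": joint speeds; "joint_torque": joint torques, N m; "ee_pos": TCP position; "tool_rot": TCP orientation; "ft_force": force on the tool from outside, world axes, zero at the start; "ft_torque": the same for the moment, N m; "grip_width": opening from 0.0 (shut) to 1.0 (fully open); "grip_force": force on a finger pad.
Only numpy, scipy, OpenCV 4.12 (cv2) and the standard library are available. Lean on these libraries where they do the work, as an engineer would, in place of code of your own. Each camera call takes 0.05 s, during which the arm holds its last target. There are 200 camera calls.

TASK

With the fingertips, push the blue cover of the grey valve box to the left until it is fully home against the stop at the far end, sliding it without lifting it, so that the two stopcocks lie open. Then shut the red one: push its handle a quarter turn to the left (clockwise seen from above) until it lies across its pipe against its stop, without pinching it between the fingers. Leave the yellow handle and the things standing round the box as they are.

Things in the scene. Friction and masses are not known exactly. Their poses are not given: they have to be found in the camera images.
- valve_box: fixed grey valve box, 140 (x) x 460 (y) x 70 mm, turned by up to 0.2 rad. Origin: centre of its underside on the bench; x across it (away from the robot), y along it (to the robot's left). Right half: open bay; left half: blank deck. Its long walls carry the cover 62 mm up, between guide rails 70 mm high. The right end wall (y -230 to -220 mm) is only 55 mm high.
- bay (a point): centre of the valve bay's opening (box x 0, y -110 mm, 62 mm up). The bay is 116 mm across (x) and 220 mm long (y); its floor is 6 mm above the bench. The two handles' pivots stand at box x 22 mm, y -166 and -80 mm; which one is red varies.
- stop (a point): middle of the thin stop (70 mm high) at the box's left end, box y 226 mm, 62 mm up, that the cover's left end meets when it is fully home
- cover: loose flat blue cover, 127 (x) x 232 (y) x 18 mm, about 0.4 kg, lying on the box between its rails (2 mm play a side), black ribs on top near its right end. Origin: centre of its underside; axes as the box's. It starts with its origin at box y -114 to -100 mm, over the bay; fully home it is at +110 mm. Slides with about 2 N of friction.
- cover_end (a point): middle of the cover's right (-y) end face, 9 mm above its underside, 71 mm above the bench: the face to push to the left (upright, 127 mm wide, 18 mm high)
- red_handle (a joint): quarter turn of the red handle, rad: 0 = open (points to the box's -x, along its pipe), 1.571 = shut (points to the box's +y, across its pipe, at a hard stop). Growing = clockwise seen from above. Friction about 1 N at the tip, no spring. Starts between 0 and 0.3. This is the marked valve to be shut.
- red_pivot (a point): on the upright turning axis of the red handle, at half the handle's height (50 mm above the bench). The hub round it is 19 mm across.
- red_tip (a point): end of the red handle, 50 mm from its pivot, at half the handle's height. The handle is a straight bar from pivot to tip, 10 mm wide and 12 mm high (44 to 56 mm above the bench).
- yellow_handle (a joint): quarter turn of the yellow handle, rad: 0 = open (points to the box's -x, along its pipe), 1.571 = shut (points to the box's +y, across its pipe, at a hard stop). Growing = clockwise seen from above. Friction about 1 N at the tip, no spring. Starts between 0 and 0.3. The valve to be left as it is.
- yellow_pivot (a point): on the upright turning axis of the yellow handle, at half the handle's height (50 mm above the bench). The hub round it is 19 mm across.
- yellow_tip (a point): end of the yellow handle, 50 mm from its pivot, at half the handle's height. The handle is a straight bar from pivot to tip, 10 mm wide and 12 mm high (44 to 56 mm above the bench).
- load_cap: bystander: aluminium loading cap with a neck, 49 mm across, 24 mm high; origin under its centre
- sample_tin: bystander: round metal sample tin with lid, 64 mm across, 43 mm high; origin under its centre
- stopwatch: bystander: yellow stopwatch lying flat, 63 x 52 x 16 mm; origin under its centre
- grease_tin: bystander: round blue tin, 64 mm across, 38 mm high; origin under its centre

How it is judged (in metres and radians):
On the way, in this order (a step that is already met when the one before it is completed fails the run):
1. the cover is slid fully aside onto the blank deck (y of cover in the frame of valve_box above 0.098 m), for 0.2 s.
2. the red handle is pushed shut (value of joint red_handle above 1.47 rad), for 0.2 s.
At the end, for the whole second after the job is handed in: the cover lies flat on the box within 12 mm of its far stop and at rest, the red handle is shut to within 0.1 rad of its stop, the yellow handle's tip is within 8 mm and each bystander within 15 mm of where it was (y of cover in the frame of valve_box above 0.098 m and value of joint red_handle above 1.47 rad and z of cover in the frame of valve_box below 0.066 m and linear speed of cover below 0.01 m/s and distance of yellow_tip from where it was at the start of the episode below 0.008 m and distance of each of load_cap, sample_tin, stopwatch, grease_tin from where it was at the start of the episode below 0.015 m); the robot touches nothing.
It fails at once if the cover is lifted (over 8 mm) or tipped (over 0.1 rad) (z of cover in the frame of valve_box above 0.07 m or angle between cover's own z axis and vertical above 0.1 rad).
It fails at once if the red handle is pinched: fingers press on both of its sides at once (contact force between the fingers and red_handle_c2 above 1 N and contact force between the fingers and red_handle_c3 above 1 N).
It fails at once if the yellow handle is moved (tip over 8 mm) (distance of yellow_tip from where it was at the start of the episode above 0.008 m).
It fails at once if a bystander is disturbed (moved over 15 mm) (distance of any of load_cap, sample_tin, stopwatch, grease_tin from where it was at the start of the episode above 0.015 m).
It also fails if it takes over 45 s, if anything falls off the work surface, if the arm or the gripper's body presses on something with over 40 N, if the wrist force passes 120 N, or if a joint passes its speed limit or range.

## Working session

There is one attempt and no reset: what is moved stays moved. The work goes in short steps, Python scripts to look and compute and a shell command to move; the robot and the scene stay as the last step left them, time stands still between calls to the robot, and variables do not carry over. Pictures are saved under pics/ and viewed, at most 10 in all, crops included, and the job is handed in when it is done.

```bash
mkdir -p pics; ls
python3 - <<'E'
from workcell import *
import cv2
s=sense();print(s)
for n in("scene","top"):
    cv2.imwrite(f"pics/{n}0.png",cv2.resize(grab_frame(n),(800,600),interpolation=cv2.INTER_CUBIC)); print(n,camera_info(n))
print(camera_info("wrist"))
E
```

```text
pics
{'t': 0.0, 'joints': array([ 6.45723523e+01,  7.24167199e+00, -2.32637648e+00,  8.05228586e+01,
       -2.47666881e-04,  9.00007284e+01]), 'qvel': array([-0.09905172,  0.00795448,  0.04534936, -0.07671421,  0.01362326,
        0.03533364]), 'joint_torque': array([ 2.34118190e-03, -4.35917401e+01,  3.52922201e+01,  1.70640479e-02,
        7.35383833e-05,  2.36068189e-06]), 'ee_pos': array([0.22526064, 0.47380481, 0.24752499]), 'tool_rot': array([-1.79909093e+02,  2.48822306e-04,  1.54571624e+02]), 'ft_force': array([-0.69210498, -0.01686454, -0.08520751]), 'ft_torque': array([-0.01107281, -0.06812617, -0.0121873 ]), 'grip_force': 0.0, 'grip_width': 0.9983030556167366}
scene {'K': array([[464.84392413,   0.        , 262.13007961],
       [  0.        , 464.84392413, 185.61712299],
       [  0.        ,   0.        ,   1.        ]]), 'position': array([-0.78163538,  0.21369366,  1.18391112]), 'rotation': array([-130.06638635,   -0.40088299,  -98.59444596])}
top {'K': array([[365.91687589,   0.        , 251.20427102],
       [  0.        , 365.91687589, 189.41213417],
       [  0.        ,   0.        ,   1.        ]]), 'position': array([ 0.43526198, -0.00127791,  1.18935095]), 'rotation': array([-173.3406111 ,   -0.65835992,  -89.14926703])}
{'K': array([[279.66062245,   0.        , 256.90922097],
       [  0.        , 279.66062245, 193.21260678],
       [  0.        ,   0.        ,   1.        ]]), 'tool_from_camera': array([[ 8.29964609e-04, -9.64717010e-01, -2.63287680e-01,
         6.78951257e-02],
       [ 9.99999611e-01,  7.21898276e-04,  5.07189474e-04,
         1.18016394e-03],
       [-2.99227390e-04, -2.63287999e-01,  9.64717233e-01,
        -1.26479267e-01],
       [ 0.00000000e+00,  0.00000000e+00,  0.00000000e+00,
         1.00000000e+00]])}
```

View pics/top0.png

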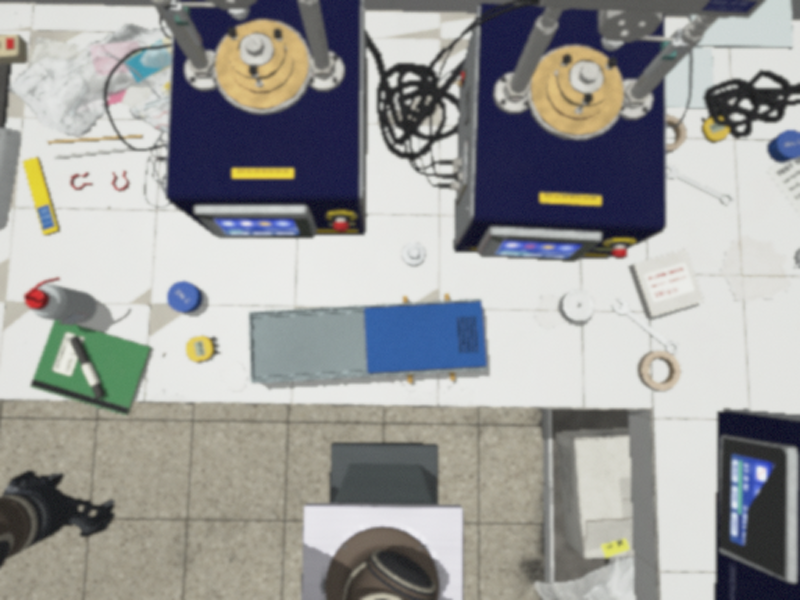

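View pics/scene0.png

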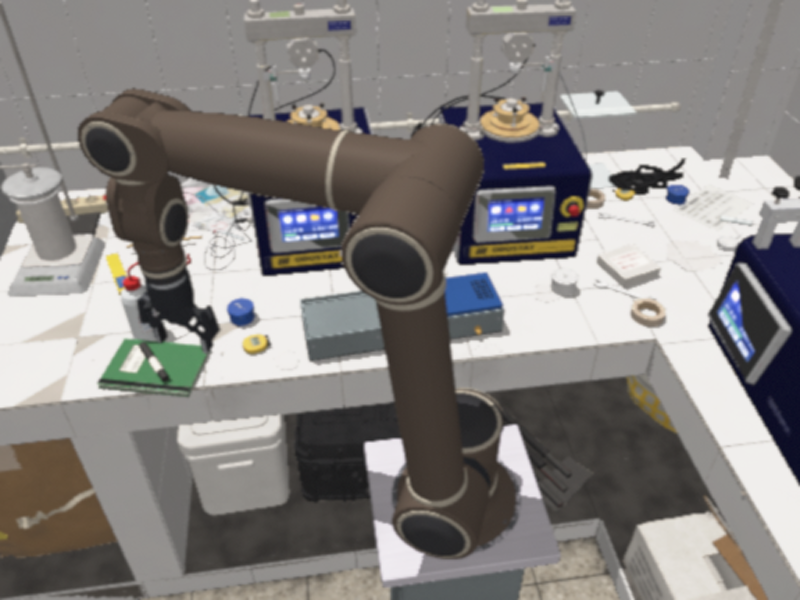

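The top view shows the box from (250,313) to (487,372), and the blue cover with corners (365,308), (480,301), (486,372) and (368,375). The grease tin is at (184,297), stopwatch (202,348), loading cap (413,254) and sample tin (577,306). The scene view shows the cover's right end at about (497,278) to (502,310).

```bash
cat > h.py <<'E'
import numpy as np, cv2
from scipy.spatial.transform import Rotation as Ro
from workcell import *
def cam(n,s=None):
    c=camera_info(n)
    if n!="wrist": return c["K"],np.array(c["position"]),Ro.from_euler("xyz",c["rotation"],degrees=True).as_matrix()
    s=s or sense(); R=Ro.from_euler("xyz",s["tool_rot"],degrees=True).as_matrix(); T=c["tool_from_camera"]
    return c["K"],R@T[:3,3]+s["ee_pos"],R@T[:3,:3]
def ray(c,px): # px in 512x384
    K,p,R=c; d=R@np.linalg.inv(K)@[px[0],px[1],1]; return p,d/np.linalg.norm(d)
def onz(c,px,z):
    p,d=ray(c,px); return p+d*(z-p[2])/d[2]
def tri(cs,pxs):
    A=0;b=0
    for c,x in zip(cs,pxs):
        p,d=ray(c,x); M=np.eye(3)-np.outer(d,d); A=A+M; b=b+M@p
    return np.linalg.solve(A,b)
def proj(c,P):
    K,p,R=c; q=K@R.T@(np.array(P)-p); return q[:2]/q[2]
E
python3 - <<'E'
from h import *
t=cam("top");k=.64
for n,p,z in [("cFL",(365,308),.08),("cFR",(480,301),.08),("cNR",(486,372),.08),("cNL",(368,375),.08),("boxFL",(250,313),.07),("boxNL",(253,380),.07),("boxFR",(483,301),.0),("grease",(184,297),.038),("watch",(202,348),.016),("cap",(413,254),.02),("tin",(577,306),.043)]:
    print(n,onz(t,(p[0]*k,p[1]*k),z).round(3))
s=cam("scene")
print("tri FR",tri([t,s],[(480*k,301*k),(495*k,276*k)]),"NR",tri([t,s],[(486*k,372*k),(502*k,308*k)]))
E
```

```text
cFL [0.54  0.041 0.08 ]
cFR [ 0.558 -0.183  0.08 ]
cNR [ 0.42  -0.194  0.08 ]
cNL [0.411 0.033 0.08 ]
boxFL [0.528 0.266 0.07 ]
boxNL [0.398 0.255 0.07 ]
boxFR [ 0.567 -0.203  0.   ]
grease [0.561 0.408 0.038]
watch [0.459 0.374 0.016]
cap [ 0.66  -0.054  0.02 ]
tin [ 0.555 -0.386  0.043]
tri FR [ 0.55761903 -0.19717872  0.06378885] NR [ 0.4206913  -0.19236763  0.08087324]
```

```bash
r='[-0.3,-0.247,-0.082,0,0,61]'; python3 -m inch '[[[-0.03,-0.025,-0.008,0,0,6],[-0.06,-0.05,-0.016,0,0,12],[-0.09,-0.075,-0.025,0,0,18],[-0.12,-0.1,-0.033,0,0,24],[-0.15,-0.123,-0.041,0,0,30],[-0.18,-0.148,-0.05,0,0,36],[-0.21,-0.173,-0.06,0,0,43],[-0.24,-0.198,-0.07,0,0,49],[-0.27,-0.223,-0.08,0,0,55],[-0.3,-0.247,-0.082,0,0,61]]]' 0
python3 -m inch '[[[-0.035,0.014,0,0,0,0],[-0.07,0.028,0,0,0,0],[-0.105,0.042,0,0,0,0],[-0.14,0.056,0,0,0,0],[-0.176,0.069,0,0,0,0],[-0.176,0.069,0,0,0,0],[-0.176,0.069,0,0,0,0]]]' 0
python3 - <<'E'
from h import *
s=sense();print(s["ee_pos"],s["tool_rot"],s["joints"],s["ft_force"])
cv2.imwrite("pics/w1.png",cv2.resize(grab_frame("wrist"),(800,600),interpolation=cv2.INTER_CUBIC))
E
```

```text
t: 0.93
ee_pos: [0.3907, 0.1204, 0.3318]
tool_rot: [179.9, -0.0, 93.3]
ft_force: [0.4, 0.1, 0.4]
grip_width: -0.001
grip_force: 0.0
t: 1.52
ee_pos: [0.4704, -0.0509, 0.3293]
tool_rot: [-179.9, -0.0, 93.3]
ft_force: [-0.5, 0.6, -0.4]
grip_width: -0.002
grip_force: 0.0
[ 0.4703898  -0.05088248  0.32934589] [-1.79890102e+02 -2.55116949e-02  9.33434388e+01] [-6.17783950e+00  2.47370398e+00  2.72002652e+00  9.03589264e+01
  6.98159143e-03  8.04786903e+01] [-0.53092787  0.62055367 -0.43863727]
```

View pics/w1.png

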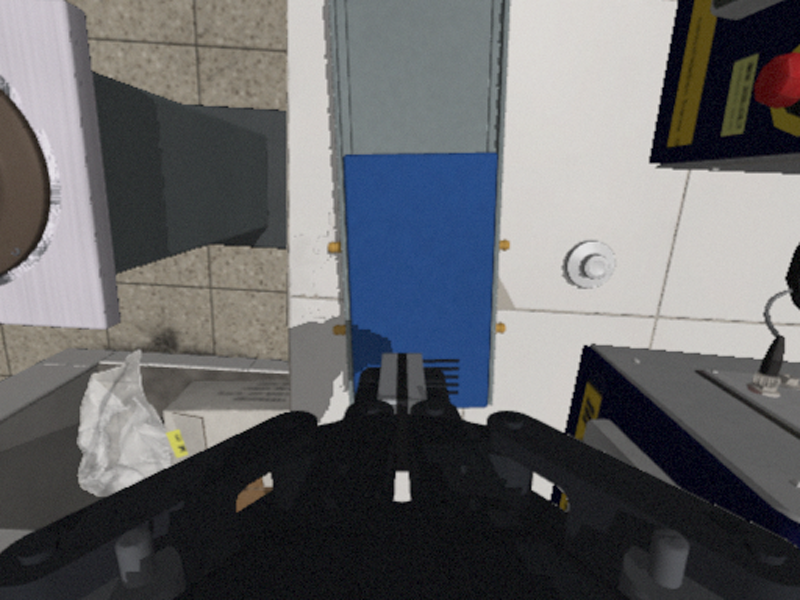

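The cover's corners are at (345,155), (497,154) and (488,406), with the fourth hidden by the gripper. The pipe stubs are at (335,247), (503,245), (341,329) and (500,328), and the loading cap is at (590,264).

Run:
```python
from h import *
c=cam("wrist");t=cam("top");k=.64
w={n:np.array(p)*k for n,p in dict(NL=(345,155),FL=(497,154),FR=(488,406)).items()}
T={n:np.array(p)*k for n,p in dict(NL=(368,375),FL=(365,308),FR=(480,301)).items()}
q={n:onz(c,w[n],.08) for n in w}
for n in w: print(n,q[n].round(4),tri([c,t],[w[n],T[n]]).round(4))
print("yaws",np.arctan2(*(q["FL"]-q["FR"])[[0,1]]*[-1,1]),np.arctan2(*(q["FL"]-q["NL"])[[1,0]]))
print(np.linalg.norm(q["FL"]-q["FR"]),np.linalg.norm(q["FL"]-q["NL"]))
for p in [(335,247),(503,245),(341,329),(500,328)]: print(onz(c,np.array(p)*k,.05).round(4))
```

```text
NL [0.4175 0.0375 0.08  ] [0.4108 0.0371 0.0316]
FL [0.5414 0.0459 0.08  ] [0.5378 0.0423 0.1011]
FR [ 0.5599 -0.1815  0.08  ] [ 0.5593 -0.1832  0.0775]
yaws 0.08093853926327056 0.06732110320836249
0.22811134454832077 0.12419045577716614
[ 0.4066 -0.0429  0.05  ]
[ 0.5626 -0.0315  0.05  ]
[ 0.4142 -0.1232  0.05  ]
[ 0.5696 -0.1125  0.05  ]
```

```bash
python3 -m inch '[[[-0.035,0.004,0.015,0,0,-1.2],[-0.07,0.008,0.03,0,0,-1.2],[-0.105,0.012,0.045,0,0,-1.2],[-0.14,0.016,0.06,0,0,-1.2],[-0.175,0.02,0.08,0,0,-1.2],[-0.196,0.021,0.11,0,0,-1.2],[-0.196,0.021,0.145,0,0,-1.2],[-0.196,0.021,0.18,0,0,-1.2],[-0.196,0.021,0.2,0,0,-1.2],[-0.196,0.021,0.2,0,0,-1.2]]]' 0
python3 - <<'E'
from h import *
s=sense();print(s["ee_pos"],s["tool_rot"])
a=grab_frame("wrist");b=grab_frame("top")[150:280,140:360]
A=cv2.resize(a,(512,384));B=cv2.resize(b,(660,390),interpolation=cv2.INTER_CUBIC)
cv2.imwrite("pics/w2.png",cv2.resize(a,(800,600),interpolation=cv2.INTER_CUBIC));cv2.imwrite("pics/t2.png",B)
E
```

```text
t: 2.4
ee_pos: [0.5007, -0.2406, 0.1254]
tool_rot: [-179.6, -0.3, 94.9]
ft_force: [0.1, 0.3, -0.5]
grip_width: 0.003
grip_force: 0.0
[ 0.50071162 -0.24063721  0.12539381] [-179.58502972   -0.26242029   94.8833683 ]
```

View pics/w2.png

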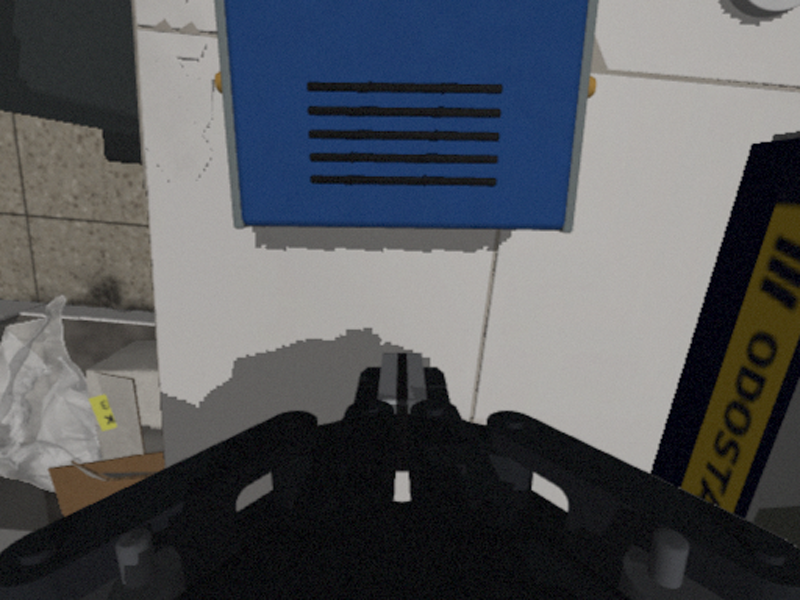

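The cover's right end edge runs from about (243,226) to (566,230). The fingertips at (402,355) stand well short of it, on the bench side.

Run:
```python
from h import *
c=cam("wrist");k=.64
for z in(.08,.075):
    a,b=[onz(c,np.array(p)*k,z) for p in((243,226),(566,230))]
    print(a,b,(a+b)/2,np.linalg.norm(a-b),np.degrees(np.arctan2(*(b-a)[[1,0]])))
```

```text
[ 0.43492541 -0.19614871  0.08      ] [ 0.56429752 -0.18658478  0.08      ] [ 0.49961147 -0.19136674  0.08      ] 0.12972514246806965 4.227938180296302
[ 0.43317412 -0.19677052  0.075     ] [ 0.56619832 -0.18693662  0.075     ] [ 0.49968622 -0.19185357  0.075     ] 0.13338719140145297 4.2279381802963
```

```bash
python3 -m inch '[[[0,0,0.02,0,0,0],[0,0,0.035,0,0,0],[0,0,0.042,0,0,0],[0,0,0.042,0,0,0],[0.015,0,0.042,0,0,0],[0.025,0,0.042,0,0,0],[0.032,0,0.042,0,0,0],[0.038,0,0.042,0,0,0],[0.044,0,0.042,0,0,0],[0.05,0,0.042,0,0,0]]]' 0
python3 -m inch '[[[0.008,0,0,0,0,0],[0.016,0,0,0,0,0],[0.024,0,0,0,0,0],[0.032,0,0,0,0,0],[0.04,0,0,0,0,0],[0.048,0,0,0,0,0]]]' 0
```

```text
t: 3.33
ee_pos: [0.4997, -0.1937, 0.0892]
tool_rot: [179.9, 0.1, 94.8]
ft_force: [0.0, -4.3, 2.3]
grip_width: 0.0
grip_force: 1.9
t: 3.83
ee_pos: [0.4951, -0.145, 0.0883]
tool_rot: [-180.0, 0.0, 94.8]
ft_force: [0.5, -4.3, 3.3]
grip_width: -0.004
grip_force: 2.1
```

```bash
python3 -m inch '[[[0.01,0,0.002,0,0,0],[0.022,0,0.004,0,0,0],[0.034,0,0.004,0,0,0],[0.046,0,0.004,0,0,0],[0.058,0,0.004,0,0,0],[0.07,0,0.004,0,0,0],[0.082,0,0.004,0,0,0],[0.094,0,0.004,0,0,0],[0.106,0,0.004,0,0,0],[0.116,0,0.004,0,0,0]]]' 0
python3 -m inch '[[[0.007,0,0,0,0,0],[0.013,0,0,0,0,0],[0.019,0,0,0,0,0],[0.024,0,0,0,0,0],[0.028,0,0,0,0,0],[0.032,0,0,0,0,0]]]' 0
python3 - <<'E'
from h import *
s=sense();print(s["ee_pos"],s["tool_rot"],s["ft_force"])
E
```

```text
t: 4.67
ee_pos: [0.4851, -0.0287, 0.0842]
tool_rot: [-180.0, -0.0, 94.8]
ft_force: [0.7, -1.4, -2.6]
grip_width: -0.002
grip_force: 0.9
t: 5.17
ee_pos: [0.4828, 0.0019, 0.0843]
tool_rot: [-180.0, 0.0, 94.8]
ft_force: [0.9, -1.3, -1.3]
grip_width: 0.003
grip_force: 0.9
[0.48278328 0.00193857 0.08425771] [-1.79993559e+02  6.23254563e-03  9.47564715e+01] [ 0.87797385 -1.27054512 -1.27076294]
```

```bash
for i in 1; do python3 -m inch '[[[0.003,0,0,0,0,0],[0.005,0,0,0,0,0],[0.005,0,0,0,0,0]]]' 0; python3 -m inch '[[[0.003,0,0,0,0,0],[0.005,0,0,0,0,0],[0.005,0,0,0,0,0]]]' 0; done
python3 - <<'E'
from h import *
cv2.imwrite("pics/w3.png",cv2.resize(grab_frame("wrist"),(800,600),interpolation=cv2.INTER_CUBIC))
E
```

```text
t: 5.42
ee_pos: [0.4824, 0.0071, 0.0843]
tool_rot: [180.0, -0.0, 94.8]
ft_force: [-0.2, -0.2, -0.2]
grip_width: -0.003
grip_force: 0.0
t: 5.67
ee_pos: [0.4821, 0.0119, 0.0844]
tool_rot: [180.0, -0.0, 94.8]
ft_force: [0.4, -0.6, 0.2]
grip_width: -0.0
grip_force: 0.4
```

View pics/w3.png

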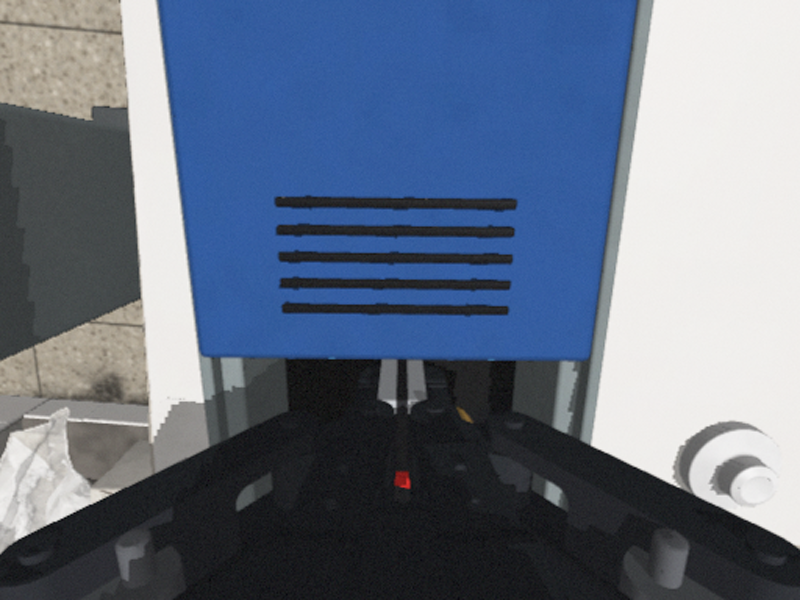

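The view shows the tips against the cover's end (edge at row 357), and red visible through the gripper at (402,480). I'll keep pushing to the stop.

```bash
python3 -m inch '[[[0.002,0,0,0,0,0],[0.004,0,0,0,0,0],[0.004,0,0,0,0,0]]]' 0; python3 -m inch '[[[0.002,0,0,0,0,0],[0.004,0,0,0,0,0],[0.004,0,0,0,0,0]]]' 0;python3 -m inch '[[[0.002,0,0,0,0,0],[0.004,0,0,0,0,0],[0.004,0,0,0,0,0]]]' 0
```

```text
t: 5.97
ee_pos: [0.4818, 0.0159, 0.0844]
tool_rot: [180.0, -0.0, 94.8]
ft_force: [0.5, -1.8, -0.2]
grip_width: 0.001
grip_force: 0.7
t: 6.22
ee_pos: [0.4815, 0.0197, 0.0844]
tool_rot: [180.0, 0.0, 94.8]
ft_force: [0.8, -3.6, 0.5]
grip_width: -0.001
grip_force: 1.6
t: 6.47
ee_pos: [0.4814, 0.02, 0.0845]
tool_rot: [180.0, 0.6, 94.7]
ft_force: [1.9, -17.7, 1.0]
grip_width: 0.001
grip_force: 9.4
```

```bash
python3 -m inch '[[[-0.01,0,0,0,0,0],[-0.015,0,0,0,0,0],[-0.025,0,-0.03,0,0,0],[-0.045,0,-0.065,0,0,0],[-0.07,0,-0.095,0,0,0],[-0.095,0,-0.125,0,0,0],[-0.12,0,-0.155,0,0,0],[-0.145,0,-0.185,0,0,0],[-0.17,0,-0.215,0,0,0],[-0.2,0,-0.215,0,0,0]]]' 0; python3 -m inch '[[[0,0,0,0,0,0],[0,0,0,0,0,0],[0,0,0,0,0,0]]]' 0
python3 - <<'E'
from h import *
s=sense();print(s["ee_pos"],s["tool_rot"])
cv2.imwrite("pics/w4.png",cv2.resize(grab_frame("wrist"),(800,600),interpolation=cv2.INTER_CUBIC))
c=cam("wrist",s)
for n,P in dict(p166=(.5167,-.1268,.05),p80=(.510,-.041,.05),end=(.481,.031,.08)).items(): print(n,proj(c,P)/.64)
E
```

```text
t: 7.3
ee_pos: [0.4989, -0.1764, 0.3056]
tool_rot: [179.5, 0.1, 94.8]
ft_force: [-0.2, 0.4, 0.1]
grip_width: -0.003
grip_force: 0.0
t: 7.55
ee_pos: [0.4973, -0.1752, 0.2986]
tool_rot: [-179.9, -0.1, 94.8]
ft_force: [0.7, -0.1, 0.1]
grip_width: -0.002
grip_force: 0.0
[ 0.49732846 -0.17515505  0.2985506 ] [-1.79943937e+02 -1.02824898e-01  9.47500376e+01]
p166 [429.98714966 210.02510324]
p80 [432.48061353  98.89102609]
end [403.8278087  -27.99486591]
```

View pics/w4.png

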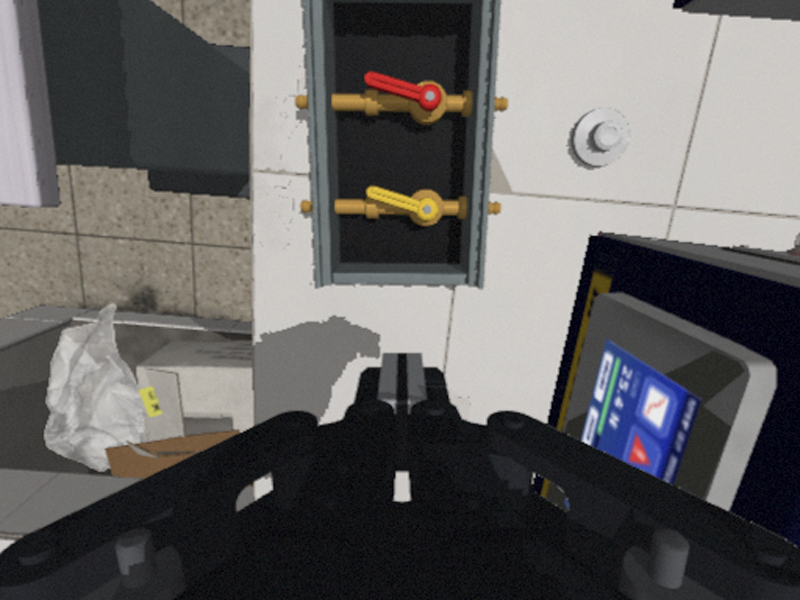

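The bay is open. The red handle is the left one, with its pivot at (430,97) and tip at (367,77). The yellow pivot is at (427,209) and its tip at (369,191). My predicted pivots match to 3 px.

Run:
```python
from h import *
s=sense();c=cam("wrist",s);k=.64
P={n:onz(c,np.array(p)*k,.056) for n,p in dict(rp=(430,97),rt=(367,77),yp=(427,209),yt=(369,191)).items()}
for n in P: print(n,P[n].round(4))
y=np.arctan2(*(P["rp"]-P["yp"])[[0,1]]*[-1,1]);print("yaw",y,np.linalg.norm((P["rp"]-P["yp"])[:2]))
y=.078;ex=np.array([np.cos(y),np.sin(y)]);ey=np.array([-ex[1],ex[0]])
R=Ro.from_euler("xyz",s["tool_rot"],degrees=True).as_matrix()
for h in "ry":
    d=(P[h+"t"]-P[h+"p"])[:2]; print(h,np.linalg.norm(d),np.arctan2(d@ey,-d@ex))
pv=(P["rp"][:2]+.0*ex)
for bx,by in [(-.036,-.038),(-.036,0),(-.03,.03),(-.02,.035),(-.017,.035)]:
    w=np.r_[pv+bx*ex+by*ey,.06]; print(bx,by,w.round(4),"tool",(R.T@(w-s["ee_pos"])).round(4))
```

```text
rp [ 0.5074 -0.0406  0.056 ]
rt [ 0.4578 -0.0306  0.056 ]
yp [ 0.5136 -0.1255  0.056 ]
yt [ 0.4648 -0.1152  0.056 ]
yaw 0.07257854942143177 0.08519233510280436
r 0.05063799044019827 0.2761938983156093
y 0.04984879555728609 0.2872060785605027
-0.036 -0.038 [ 0.4745 -0.0813  0.06  ] tool [ 0.0947 -0.0146  0.2387]
-0.036 0 [ 0.4715 -0.0434  0.06  ] tool [ 0.1327 -0.0144  0.2387]
-0.03 0.03 [ 0.4752 -0.013   0.06  ] tool [ 0.1627 -0.0082  0.2388]
-0.02 0.035 [ 0.4847 -0.0072  0.06  ] tool [0.1676 0.0018 0.2388]
-0.017 0.035 [ 0.4877 -0.007   0.06  ] tool [0.1676 0.0048 0.2388]
```

```bash
python3 -m inch '[[[0.03,-0.005,0.025,0,0,0],[0.06,-0.01,0.055,0,0,0],[0.09,-0.015,0.085,0,0,0],[0.095,-0.015,0.12,0,0,0],[0.095,-0.015,0.15,0,0,0],[0.095,-0.015,0.18,0,0,0],[0.095,-0.015,0.2,0,0,0],[0.095,-0.015,0.2,0,0,0],[0.095,-0.015,0.2,0,0,0]]]' 0
python3 - <<'E'
from h import *
s=sense();print(s["ee_pos"],s["tool_rot"])
cv2.imwrite("pics/w5.png",cv2.resize(grab_frame("wrist"),(800,600),interpolation=cv2.INTER_CUBIC))
E
```

```text
t: 8.35
ee_pos: [0.4735, -0.081, 0.0985]
tool_rot: [-179.8, -0.1, 94.9]
ft_force: [0.4, 0.2, 1.2]
grip_width: 0.0
grip_force: 0.0
[ 0.47351648 -0.08102856  0.09853031] [-1.79837376e+02 -6.39900342e-02  9.48664824e+01]
```

View pics/w5.png

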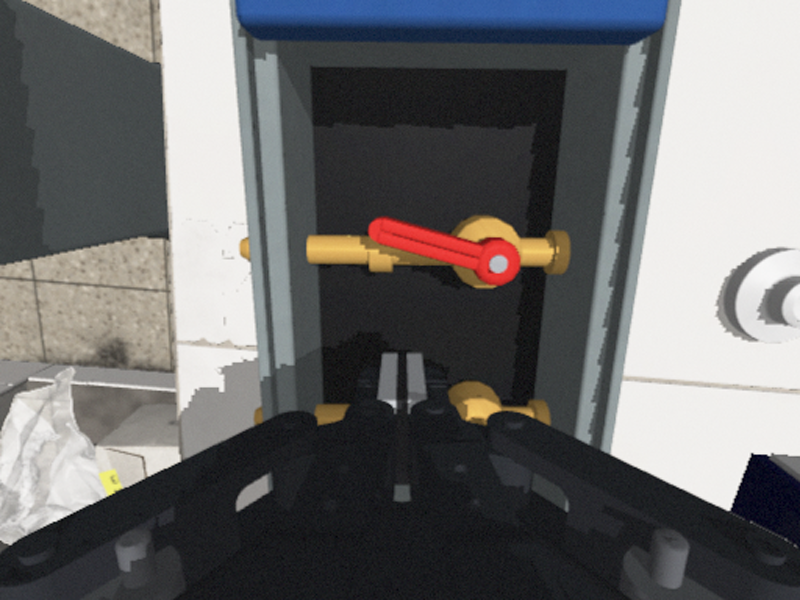

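The tips are at (402,355), in the gap between the handles. The red handle's pivot is at (497,263) and its tip at (378,230). Next I go down and sweep.

```bash
python3 -m inch '[[[0,0,0.015,0,0,0],[0,0,0.028,0,0,0],[0,0,0.0355,0,0,0],[0,0,0.0355,0,0,0],[0.008,-0.001,0.0355,0,0,0],[0.016,-0.003,0.0355,0,0,0],[0.024,-0.004,0.0355,0,0,0],[0.03,-0.004,0.0355,0,0,0]]]' 0
python3 -m inch '[[[0.005,0,0,0,0,0],[0.01,-0.001,0,0,0,0],[0.015,-0.001,0,0,0,0],[0.019,-0.001,0,0,0,0]]]' 0
python3 -m inch '[[[0.004,0.001,0,0,0,0],[0.008,0.003,0,0,0,0],[0.012,0.005,0,0,0,0],[0.015,0.007,0,0,0,0]]]' 0
```

```text
t: 9.07
ee_pos: [0.4683, -0.0516, 0.0645]
tool_rot: [179.9, -0.0, 94.8]
ft_force: [-0.3, -0.2, 0.0]
grip_width: -0.0
grip_force: 0.5
t: 9.4
ee_pos: [0.4656, -0.0334, 0.0639]
tool_rot: [-180.0, 0.0, 94.8]
ft_force: [0.1, -2.3, 0.6]
grip_width: 0.0
grip_force: 0.8
t: 9.73
ee_pos: [0.4715, -0.0178, 0.0637]
tool_rot: [-180.0, -0.0, 94.8]
ft_force: [-0.8, -1.7, 0.7]
grip_width: -0.003
grip_force: 0.7
```

```bash
python3 -m inch '[[[0.003,0.0035,0,0,0,0],[0.006,0.007,0,0,0,0],[0.008,0.01,0,0,0,0],[0.01,0.013,0,0,0,0],[0.01,0.013,0,0,0,0]]]' 0
python3 -m inch '[[[0,0.002,0,0,0,0],[0,0.004,0,0,0,0],[0,0.004,0,0,0,0]]]' 0
```

```text
t: 10.15
ee_pos: [0.4842, -0.0067, 0.0637]
tool_rot: [180.0, -0.0, 94.8]
ft_force: [0.7, -0.0, 0.2]
grip_width: 0.002
grip_force: 0.1
t: 10.4
ee_pos: [0.4875, -0.0067, 0.0636]
tool_rot: [-180.0, -0.0, 94.8]
ft_force: [-1.5, 1.1, 0.8]
grip_width: 0.001
grip_force: 0.6
```

```bash
python3 -m inch '[[[0,0.002,0,0,0,0],[0,0.004,0,0,0,0],[0,0.004,0,0,0,0]]]' 0; python3 -m inch '[[[0,0.002,0,0,0,0],[0,0.003,0,0,0,0],[0,0.003,0,0,0,0]]]' 0
```

```text
t: 10.65
ee_pos: [0.4885, -0.0065, 0.0632]
tool_rot: [-179.6, -0.1, 94.8]
ft_force: [-11.4, 1.3, 7.6]
grip_width: 0.002
grip_force: 6.8
t: 10.9
ee_pos: [0.489, -0.0064, 0.063]
tool_rot: [-179.4, -0.1, 94.8]
ft_force: [-19.0, -0.5, 13.0]
grip_width: -0.0
grip_force: 11.5
```

The force is rising at the expected stop position. I'll back off, lift and check.

```bash
python3 -m inch '[[[0,-0.008,0,0,0,0],[0,-0.015,0,0,0,0],[-0.002,-0.015,-0.02,0,0,0],[-0.005,-0.015,-0.055,0,0,0],[-0.03,-0.01,-0.085,0,0,0],[-0.06,-0.005,-0.115,0,0,0],[-0.09,0,-0.14,0,0,0],[-0.12,0,-0.165,0,0,0],[-0.14,0,-0.195,0,0,0],[-0.15,0,-0.23,0,0,0]]]' 0; python3 -m inch '[[[0,0,0,0,0,0],[0,0,0,0,0,0],[0,0,0,0,0,0]]]' 0
python3 - <<'E'
from h import *
s=sense();print(s["ee_pos"],s["tool_rot"])
cv2.imwrite("pics/w6.png",cv2.resize(grab_frame("wrist"),(800,600),interpolation=cv2.INTER_CUBIC))
E
```

```text
t: 11.73
ee_pos: [0.5069, -0.1583, 0.2942]
tool_rot: [-180.0, 0.0, 94.6]
ft_force: [1.5, -0.0, 0.3]
grip_width: -0.002
grip_force: 0.0
t: 11.98
ee_pos: [0.5072, -0.156, 0.2935]
tool_rot: [180.0, 0.0, 94.8]
ft_force: [0.7, -0.1, 0.5]
grip_width: -0.002
grip_force: 0.0
[ 0.5072028  -0.15598018  0.29346543] [1.79965146e+02 1.36824458e-02 9.47511300e+01]
```

View pics/w6.png

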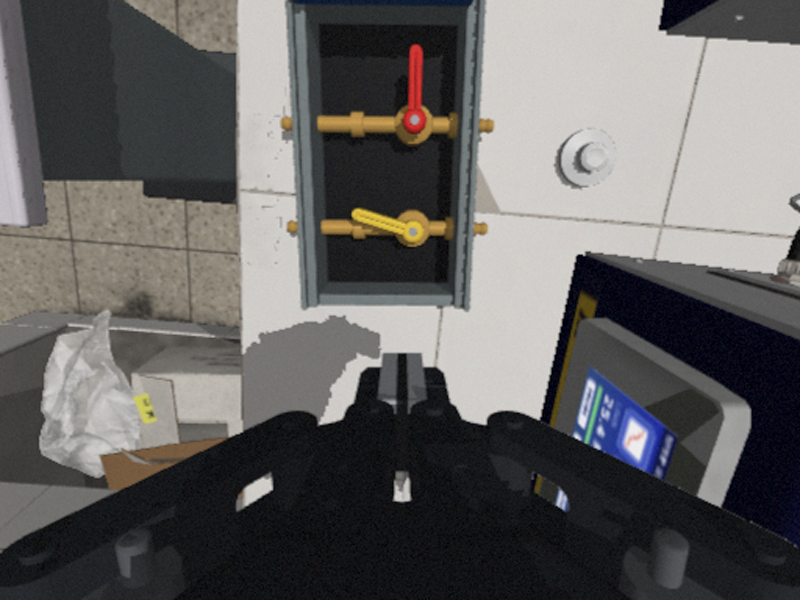

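The red handle, pivot (414,121) and tip (416,46), lies square across its pipe. The yellow handle is unmoved, and the cover's edge is at row 3, where it was left.

Run:
```python
from h import *
s=sense();c=cam("wrist",s);k=.64
P={n:onz(c,np.array(p)*k,.056) for n,p in dict(rp=(414,121),rt=(416,46),yt=(356,213)).items()}
y=.076;ex=np.array([np.cos(y),np.sin(y)]);ey=np.array([-ex[1],ex[0]])
d=(P["rt"]-P["rp"])[:2];a=np.arctan2(d@ey,-d@ex)
print(a,P["yt"],onz(c,np.array((390,3))*k,.08))
if a>1.5: print(sign_off())
```

```text
1.5835611580790239 [ 0.46548843 -0.11439102  0.056     ] [0.48282828 0.02904786 0.08      ]
the job is handed in; nothing more can be done
None
```

The job is handed in: the blue cover is home against its stop, the red handle measured 1.58 rad (shut), the yellow tip is within about 1 mm of its start, and the arm touched no bystander as far as I could tell.

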